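Centre the greenstone spiral on its plinth

TASK

The little greenstone spiral stands off-centre on the dark wooden plinth: nudge it at its brass foot with light fingertip taps until the whole foot stands inside the white ring inlaid in the plinth's top, then leave it standing there by itself. It is top-heavy and wobbly, so do not tip it over or knock it hard, and do not pick it up. Leave the white carving on the pale plinth and everything else on the bench alone.

Things in the scene. Friction and masses are not known exactly. Their poses are not given: they have to be found in the camera images.
- koru: the carving to centre: dark-green stone spiral, 58 mm tall in all, about 160 g, fixed on a round brass foot: a disc 30 mm in diameter, its side 3 to 15 mm above the plinth top, on six small nubs on a 21 mm circle, so it rocks and topples if pushed above the foot. The stone is nowhere wider than the foot. Origin: centre of the underside; z along its height, up
- plinth_top (a point): centre of the flat round top of the dark wooden plinth, which is fixed to the bench: top 94 mm in diameter, 50 mm above the bench; base 104 mm in diameter. A thin white ring, flush in the top and concentric with it, has an inner diameter of 44 mm and an outer one of 50 mm. z up
- drop: bone-white drop-shaped carving, 58 mm tall, on a steel foot 30 mm in diameter, already centred on the pale wooden plinth (leave alone). Origin: centre of its underside
- pale_plinth_top (a point): centre of the top of the pale wooden plinth, fixed, same sizes as the dark one, with a dark ring; carries the white carving
- pencil: red pencil lying on the bench, 166 x 8 x 8 mm, along its x (leave alone); origin under its middle
- handpiece: aluminium engraving handpiece lying on the bench along its x, 27 mm thick, 145 mm long (leave alone); origin under its middle
- blue_pad: blue abrasive pad, 95 x 65 x 24 mm (leave alone); origin at the centre of its underside
- yellow_pad: yellow abrasive pad, 110 x 75 x 22 mm, under the white stone (leave alone); origin at the centre of its underside
- white_stone: white whetstone, 105 x 60 x 24 mm, lying on the yellow pad (leave alone); origin at the centre of its underside
- offcut: dark-green stone offcut, about 90 x 42 x 22 mm (leave alone); origin at its underside
- jar: closed amber jar, 60 mm in diameter, 70 mm tall (leave alone); origin at the centre of its underside
There are look-alikes about, which are no part of the job. What is shaped like the koru but blue or purple is not meant.

How it is judged (in metres and radians):
At the end, for the whole second after the job is handed in: The greenstone spiral stands upright (within 3 degrees) and still on the dark plinth with its foot's centre within 7 mm of the plinth's centre, that is, the whole foot inside the ring; the white carving (6 mm) and all other things (15 mm) are where they were (horizontal distance between koru and plinth_top below 0.007 m and angle between koru's own z axis and vertical below 0.05 rad and z of koru in the frame of plinth_top between -0.0025 and 0.0025 m and linear speed of koru below 0.01 m/s and angular speed of koru below 0.15 rad/s and distance of drop from where it was at the start of the episode below 0.006 m and angle between drop's own z axis and vertical below 0.06 rad and distance of each of pencil, handpiece, blue_pad, yellow_pad, white_stone, offcut, jar from where it was at the start of the episode below 0.015 m); the robot touches nothing.
It fails at once if the greenstone spiral is tipped by more than 16 degrees (angle between koru's own z axis and vertical above 0.28 rad).
It fails at once if the greenstone spiral is lifted off the plinth (more than 4 mm) or falls off it (z of koru in the frame of plinth_top above 0.004 m or z of koru in the frame of plinth_top below -0.006 m).
It fails at once if the greenstone spiral is knocked or squeezed hard (over 12 N) or sent off fast (over 0.25 m/s) (contact force between any of the fingers, the arm and koru above 12 N or linear speed of koru above 0.25 m/s).
It fails at once if the white carving is disturbed (moved 6 mm or tipped) (distance of drop from where it was at the start of the episode above 0.006 m or angle between drop's own z axis and vertical above 0.2 rad).
It fails at once if something else on the bench is moved by more than 15 mm (distance of any of pencil, handpiece, blue_pad, yellow_pad, white_stone, offcut, jar from where it was at the start of the episode above 0.015 m).
It also fails if it takes over 51 s, if anything falls off the work surface, if the arm or the gripper's body presses on something with over 40 N, if the wrist force passes 120 N, or if a joint passes its speed limit or range.

ROBOT

A 6-joint arm with a two-finger parallel gripper is mounted at the origin on the work surface. World frame = base frame: x ahead of the robot, y to its left, z up, the work surface at z = 0. Lengths are in mm, angles in rad, forces in N, time in s.
With the tool pointing down it reaches from about 400 to 925 mm from the base axis. Payload 12.5 kg.
Tool frame: the origin (TCP) lies on the mounting face of the last link; the fingertips stand 190 mm ahead of it and the grasp point (between the pads) lies 171 mm ahead of it; z points along the fingers, y is the line along which they close (so a half turn about z gives the same grasp; the last joint's range is limited). The gripper opens to 95 mm and grips with 3 to 60 N. Pads are 20 mm wide; open, the fingers measure 119 mm over their backs; the gripper's body (75 mm by 180 mm) begins 59 mm behind the grasp point.
Start: joints at [-1.209, 0.491, 1.559, -0, 1.092, -0.106], TCP at [281.846, -557.842, 404.761] pointing down, gripper open.
Joint ranges: [-3.1, 3.1], [-0.84, 2.19], [0.05, 2.79], [-1.13, 4.28], [0.06, 2.93], [-2.69, 2.69]. Speed limits (rad/s): [2.22, 2.22, 2.79, 3.14, 3.14, 3.14].

INTERFACE

Orientations are given as [roll, pitch, yaw] about the fixed x, y, z axes, in that order (R = Rz(yaw) Ry(pitch) Rx(roll)).
In Python, from cell import env gives the robot as it stands.
- The arm moves only by the tool carry_out, never from a script. Its argument "series" is a list of rows, each a list of 5 numbers: the shift along the tool's x, y, z in m, then the turn about the tool's z in degrees, then the opening, from 0 (shut) to 1 (fully open). A call has 1 to 20 rows; each row is the pose to reach, as a shift and turn from the pose commanded when the call began, along the tool's axes at that moment; what a row does not reach only later rows make up. A row lasts 1/8 s, in which the tool goes at most 62.5 mm and 10.7 degrees, less where a joint would pass 70% of its speed; a pose out of reach is approached as far as the arm can. A call with a gripper value outside its range is refused whole. The fingers move at their own pace and stop on an object; the grip force is fixed at half the most. Time passes only in rows, so rows that repeat a pose let the fingers close. It gives the time, the measured TCP pose, the force, the opening and the grip force at its end, in the units of the state.
- env.state(): the state, without advancing time (a new reading comes with each control period).
- env.read_camera(name): name is "side" or "top"; returns (picture, depth): 420x560x3 uint8, red, green, blue; 420x560 float32, mm along the optical axis (not along the pixel's ray), 0 where there is no reading.
- env.get_calibration(name): a dict with "intrinsics" (3x3 intrinsics, pixels), "cam_to_world" (4x4, takes a point from camera to world coordinates). Camera axes: x right, y up, looking along -z (the intrinsics and any distortion apply to the point x, -y, -z); pixel columns grow to the right and rows downward; lengths in mm; the calibration is good to about 2 mm. A picture is of the moment at which its call begins. get_calibration takes no time and is no camera call.
- env.job_done(): hands the job in; it is judged then, once.
The state is a dict: "t": time; "joints": joint angles; "qvel": joint speeds; "tau": joint torques, N m; "eef_pos": TCP position; "tcp_rot": TCP orientation; "ft_force": force on the tool from outside, world axes, zero at the start; "moment": the same for the moment, N m; "opening": opening from 0.0 (shut) to 1.0 (fully open); "grip_force": force on a finger pad.
Only numpy, scipy, OpenCV 4.12 (cv2) and the standard library are available. Lean on these libraries where they do the work, as an engineer would, in place of code of your own. Each camera call takes 0.05 s, during which the arm holds its last target. There are 200 camera calls.

## Working session

There is one attempt and no reset: what is moved stays moved. The work goes in short steps, Python scripts to look and compute and a tool call to move; the robot and the scene stay as the last step left them, time stands still between calls to the robot, and variables do not carry over. Pictures are saved under pics/ and viewed, at most 10 in all, crops included, and the job is handed in when it is done.

Besides the shell and the picture viewer there is one more tool, called after "Emit:" by a JSON object that holds its "method" and its "body". carry_out: Moves the arm, as the interface text tells. Its arguments: {"type":"object","properties":{"series":{"type":"array","items":{"type":"array","items":{"type":"number"}}}},"required":["series"]}

```bash
mkdir -p pics; cat > h.py <<'E'
from cell import env
import cv2, numpy as np
def snap(n,f=None):
    p,d=env.read_camera(n)
    if f: cv2.imwrite(f'pics/{f}.png',p[:,:,::-1])
    return p,d
def ray(n,u,v):
    c=env.get_calibration(n);K=np.array(c['intrinsics']);T=np.array(c['cam_to_world'])
    r=np.linalg.inv(K)@[u,v,1]; r=np.array([r[0],-r[1],-r[2]])
    return T[:3,3],T[:3,:3]@r
def onplane(n,u,v,z):
    o,r=ray(n,u,v); return o+r*(z-o[2])/r[2]
def proj(n,p):
    c=env.get_calibration(n);K=np.array(c['intrinsics']);T=np.array(c['cam_to_world'])
    q=T[:3,:3].T@(np.array(p)-T[:3,3]); q=K@[q[0],-q[1],-q[2]]; return q[:2]/q[2]
E
python3 - <<'E'
from h import *
np.set_printoptions(suppress=True,precision=3)
for n in('side','top'):
    snap(n,n+'1'); c=env.get_calibration(n); print({k:v if not hasattr(v,'tolist') else v.tolist() for k,v in c.items()})
print(env.state())
E
```

```text
{'intrinsics': [[460.461688562008, 0.0, 284.97821784209845], [0.0, 460.461688562008, 207.26706123109284], [0.0, 0.0, 1.0]], 'cam_to_world': [[0.9969575533864807, 0.0551496738686201, -0.05508312098844161, 504.77754497508863], [-0.07599872165761137, 0.5307680610650571, -0.844102754206885, -942.990772224588], [-0.017315630281666595, 0.8457208634209189, 0.5333445322889547, 673.0821529093707], [0.0, 0.0, 0.0, 1.0]]}
{'intrinsics': [[472.4741254587872, 0.0, 282.5418363384439], [0.0, 472.4741254587872, 215.08683756388342], [0.0, 0.0, 1.0]], 'cam_to_world': [[0.04312898530000943, 0.9761139255997396, -0.21293542419535869, 319.5123196424754], [-0.99906551804696, 0.04153515538007482, -0.011954978758340973, -16.944393500907168], [-0.002825115316389346, 0.21325204598741568, 0.9769931338579765, 1180.6093898874765], [0.0, 0.0, 0.0, 1.0]]}
{'t': 0.1, 'joints': array([-1.209,  0.492,  1.559, -0.   ,  1.092, -0.106]), 'qvel': array([-0.   , -0.001, -0.002,  0.   , -0.001, -0.002]), 'tau': array([  0.004, -61.362, -25.861,   0.069,   0.047,  -0.   ]), 'eef_pos': array([ 281.817, -557.832,  404.211]), 'tcp_rot': array([-3.141, -0.   ,  0.468]), 'ft_force': array([-0.265,  0.114,  0.103]), 'moment': array([-0.042,  0.011,  0.018]), 'grip_force': 0.0, 'opening': 0.9973600340573567}
```

View pics/side1.png

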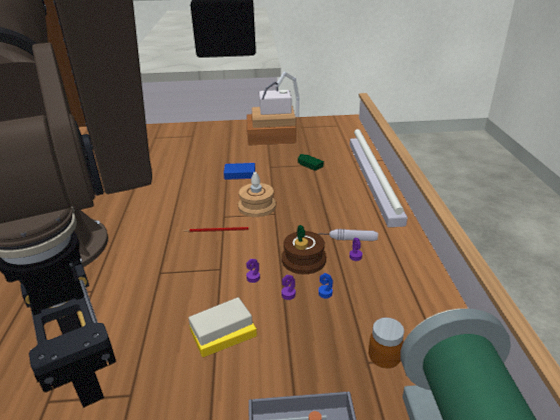

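View pics/top1.png

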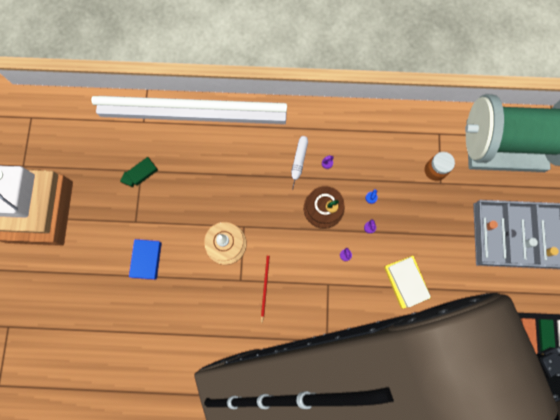

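The dark plinth is at about (304,245) in the side view and (324,207) in the top view. The koru sits off-centre at about (301,240) side and (332,206) top. Next I'll enlarge both.

```bash
python3 - <<'E'
from h import *
a,_=snap('side'); b,_=snap('top')
A=cv2.resize(a[215:275,270:340],None,fx=8,fy=8,interpolation=cv2.INTER_CUBIC)[:,:,::-1]
B=cv2.resize(b[177:237,295:355],None,fx=8,fy=8,interpolation=cv2.INTER_CUBIC)[:,:,::-1]
A=cv2.resize(A,(400,343));B=cv2.resize(B,(400,400))
C=np.zeros((400,800,3),np.uint8);C[:343,:400]=A;C[:,400:]=B
cv2.imwrite('pics/crop1.png',C)
for n,im,(r0,r1,c0,c1) in(('side',a,(215,275,270,340)),('top',b,(177,237,295,355))):
    s=im[r0:r1,c0:c1]; h=cv2.cvtColor(s,cv2.COLOR_RGB2HSV)
    w=(h[...,1]<70)&(h[...,2]>120)
    g=(h[...,0]>40)&(h[...,0]<90)&(h[...,1]>90)&(h[...,2]>15)
    br=(h[...,0]>14)&(h[...,0]<32)&(h[...,1]>90)&(h[...,2]>110)
    for nm,m in(('white',w),('green',g),('brass',br)):
        ys,xs=np.nonzero(m); 
        if len(xs): print(n,nm,len(xs),xs.mean()+c0,ys.mean()+r0,xs.min()+c0,xs.max()+c0,ys.min()+r0,ys.max()+r0, onplane(n,xs.mean()+c0,ys.mean()+r0,50).round(1))
E
```

```text
side white 153 321.3921568627451 237.49019607843138 292 339 229 274 [642.3 -95.   50. ]
side green 89 300.3258426966292 232.19101123595505 297 304 225 240 [596.5 -69.3  50. ]
side brass 194 302.40721649484533 242.37113402061857 272 339 215 274 [ 597.  -109.3   50. ]
top white 148 320.8783783783784 201.02027027027026 295 334 177 214 [605.4 -96.   50. ]
top green 34 332.2647058823529 203.26470588235293 328 337 201 206 [ 600.9 -124.1   50. ]
top brass 101 331.4059405940594 207.22772277227722 325 338 200 213 [ 590.8 -122.2   50. ]
```

View pics/crop1.png

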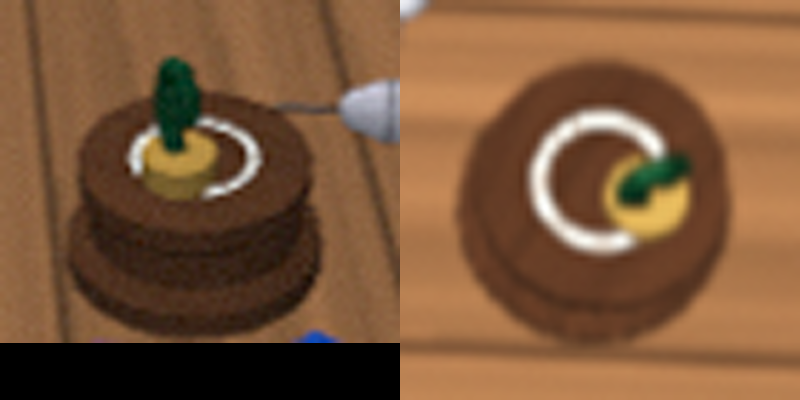

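The left crop (side) shows the ring centred near (196,157) and the brass top near (180,153). The right crop (top) shows the ring centred near (601,180) and the brass near (647,197). I'll now fit circles of known radius in the world planes.

```bash
cat >> h.py <<'E'
from scipy.optimize import least_squares
def fitc(P,r):
    return least_squares(lambda c:np.hypot(P[:,0]-c[0],P[:,1]-c[1])-r,P[:,:2].mean(0)+.1,loss='soft_l1').x
BOX={'side':(222,262,276,334),'top':(180,234,298,352)}
def measure(n,im,s=4,save=None):
    r0,r1,c0,c1=BOX[n]
    u=cv2.resize(im[r0:r1,c0:c1],None,fx=s,fy=s,interpolation=cv2.INTER_CUBIC)
    h=cv2.cvtColor(u,cv2.COLOR_RGB2HSV); H,S,V=[h[...,i].astype(int) for i in range(3)]
    big=lambda m:(lambda l,st:l==1+st[1:,4].argmax())(*cv2.connectedComponentsWithStats(m.astype(np.uint8))[1:3])
    pt=lambda m,z:np.array([onplane(n,(x+.5)/s-.5+c0,(y+.5)/s-.5+r0,z) for y,x in zip(*np.nonzero(m))])
    R=pt(big((S<75)&(V>110)),50); ring=fitc(R,23.5)
    for _ in range(3):
        k=abs(np.hypot(*(R[:,:2]-ring).T)-23.5)<4; ring=fitc(R[k],23.5)
    b=(H>=15)&(H<=32)&(S>100)&(V>(150 if n=='top' else 130))
    P=pt(b,65); P=P[np.hypot(*(P[:,:2]-ring).T)<45]
    m=np.zeros(b.shape,np.uint8)
    for p in P:
        q=proj(n,p); m[int(round((q[1]-r0+.5)*s-.5)),int(round((q[0]-c0+.5)*s-.5))]=1
    m=big(m); E=pt(m,65)
    hull=cv2.convexHull(E[:,:2].astype(np.float32))[:,0]
    koru,rad=cv2.minEnclosingCircle(hull); f=fitc(hull.astype(float),15)
    return ring,np.array(koru),rad,f,(u,m)
E
python3 - <<'E'
from h import *
for n in('side','top'):
    im,_=snap(n); r,k,rad,f,(u,m)=measure(n,im); print(n,'ring',r.round(1),'brass',k.round(1),'r',round(rad,1),'fit',f.round(1),'off',(f-r).round(1))
E
```

```text
Traceback (most recent call last):
  File "h.py", line 33, in measure
    q=proj(n,p); m[int(round((q[1]-r0+.5)*s-.5)),int(round((q[0]-c0+.5)*s-.5))]=1
  File "h.py", line 14, in proj
    c=env.get_calibration(n);K=np.array(c['intrinsics']);T=np.array(c['cam_to_world'])
ValueError: time passes only in moves, steps and waits
```

```bash
sed -i "s/c=env.get_calibration(n)/c=CAL(n)/; s/^import cv2.*/&\nfrom functools import lru_cache\nCAL=lru_cache(None)(lambda n:env.get_calibration(n))/" h.py
python3 - <<'E'
from h import *
for n in('side','top'):
    im,_=snap(n); r,k,rad,f,(u,m)=measure(n,im); print(n,'ring',r.round(1),'brass',k.round(1),'r',round(rad,1),'fit',f.round(1),'off',(f-r).round(1))
E
```

```text
side ring [ 600. -108.] brass [ 593.  -126.1] r 15.8 fit [ 591.9 -125.7] off [ -8.2 -17.7]
top ring [ 599.2 -105.9] brass [ 589.5 -120.6] r 16.1 fit [ 590.2 -120.9] off [ -8.9 -15. ]
```

```bash
cat >> h.py <<'E'
def shift(p,yaw_deg):
    s=env.state(); r,pi,y=s['tcp_rot']
    from scipy.spatial.transform import Rotation as Ro
    R=Ro.from_euler('xyz',s['tcp_rot']).as_matrix()
    return (R.T@(np.array(p)-s['eef_pos'])/1000).round(4), 'turn',round(-(yaw_deg-np.degrees(y)),1),'tip',s['eef_pos'].round(1)
E
python3 - <<'E'
from h import *
print(shift([570,-157,404],59.5))
E
```

```text
(array([ 0.438 , -0.2279,  0.0007]), 'turn', np.float64(-32.7), 'tip', array([ 281.8, -557.9,  404.6]))
```

Emit:
{"method": "carry_out", "body": {"series": [[0.05,-0.026,0,-4,0.17],[0.1,-0.052,0,-8,0.17],[0.15,-0.078,0,-12,0.17],[0.2,-0.104,0,-16,0.17],[0.25,-0.13,0,-20,0.17],[0.3,-0.156,0,-24,0.17],[0.35,-0.182,0,-28,0.17],[0.4,-0.208,0,-31,0.17],[0.438,-0.228,0,-32.7,0.17],[0.438,-0.228,0,-32.7,0.17],[0.438,-0.228,0,-32.7,0.17],[0.438,-0.228,0,-32.7,0.17],[0.438,-0.228,0,-32.7,0.17]]}}

```text
t: 1.98
eef_pos: [569.6, -157.7, 404.8]
tcp_rot: [3.141, 0.0, 1.037]
ft_force: [-0.7, 0.1, -0.1]
opening: 0.166
grip_force: 0.0
```

```bash
python3 - <<'E'
from h import *
print(shift([570,-157,247],59.5), env.state()['opening'])
snap('side','s2')
im,_=snap('top')
try: r,k,rad,f,_=measure('top',im); print(r,k,rad,f)
except Exception as e: print(e)
E
```

```text
(array([ 0.0008, -0.    ,  0.1578]), 'turn', np.float64(-0.1), 'tip', array([ 569.6, -157.7,  404.8])) 0.1661398408742011
[640.36822653 -91.77551406] [626.97485352 -58.23511505] 9.344145774841309 [637.7539784  -58.19629916]
```

View pics/s2.png

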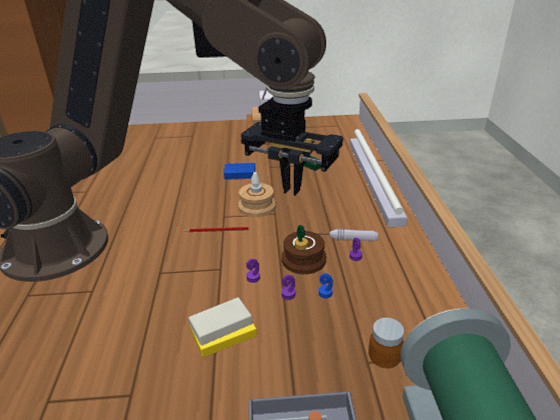

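The gripper hangs behind the koru with the fingers slightly open, tips near (291,192), and nothing is touched. Now I'll lower it beside the foot.

Emit:
{"method": "carry_out", "body": {"series": [[0,0,0.04,0,0.17],[0,0,0.08,0,0.17],[0,0,0.11,0,0.17],[0,0,0.135,0,0.17],[0,0,0.15,0,0.17],[0,0,0.159,0,0.17],[0,0,0.159,0,0.17],[0,0,0.159,0,0.17]]}}

```text
t: 3.08
eef_pos: [570.2, -156.9, 246.5]
tcp_rot: [3.14, -0.0, 1.039]
ft_force: [-0.7, 0.3, 0.6]
opening: 0.168
grip_force: 0.0
```

```bash
python3 - <<'E'
from h import *
print(env.state()['eef_pos'])
a,_=snap('side'); print(measure('side',a)[:4])
A=cv2.resize(a[180:280,240:370],None,fx=6,fy=6,interpolation=cv2.INTER_CUBIC)[:,:,::-1]
cv2.imwrite('pics/s3.png',A)
E
```

```text
[ 570.15855979 -156.89936298  246.50106361]
(array([ 600.11295193, -107.97906072]), array([ 597.28076172, -126.664711  ]), 14.937590599060059, array([ 591.48873379, -125.21581027]))
```

View pics/s3.png

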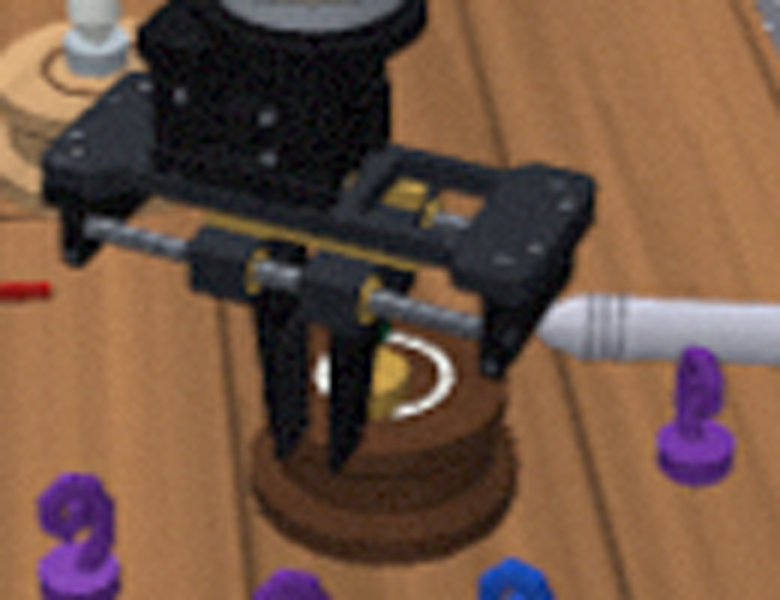

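The fingers stand just outside the plinth, tips near (285–340,460) in the crop and pointing at the foot, which is clear of them. I'll start a slow, low push along tool x and stop short.

Emit:
{"method": "carry_out", "body": {"series": [[0.004,0,0.001,0,0.17],[0.008,0,0.001,0,0.17],[0.011,0,0.001,0,0.17],[0.013,0,0.001,0,0.17],[0.014,0,0.001,0,0.17],[0.015,0,0.001,0,0.17],[0.016,0,0.001,0,0.17],[0.017,0,0.001,0,0.17],[0.018,0,0.001,0,0.17],[0.019,0,0.001,0,0.17],[0.02,0,0.001,0,0.17],[0.021,0,0.001,0,0.17],[0.022,0,0.001,0,0.17],[0.023,0,0.001,0,0.17],[0.024,0,0.001,0,0.17],[0.025,0,0.001,0,0.17],[0.026,0,0.001,0,0.17],[0.027,0,0.001,0,0.17],[0.027,0,0.001,0,0.17]]}}

```text
t: 5.5
eef_pos: [583.7, -133.5, 244.7]
tcp_rot: [3.142, 0.0, 1.039]
ft_force: [0.4, -1.2, -0.3]
opening: 0.17
grip_force: 0.3
```

```bash
python3 - <<'E'
from h import *
print(env.state()['eef_pos'])
a,_=snap('side'); print(measure('side',a)[:4])
A=cv2.resize(a[180:280,240:370],None,fx=6,fy=6,interpolation=cv2.INTER_CUBIC)[:,:,::-1]
cv2.imwrite('pics/s4.png',A)
E
```

```text
[ 583.72314823 -133.48908393  244.71544558]
(array([ 600.17125607, -107.83840938]), array([ 585.9798584 , -117.15354919]), 12.269989967346191, array([ 574.77059735, -117.3447063 ]))
```

View pics/s4.png

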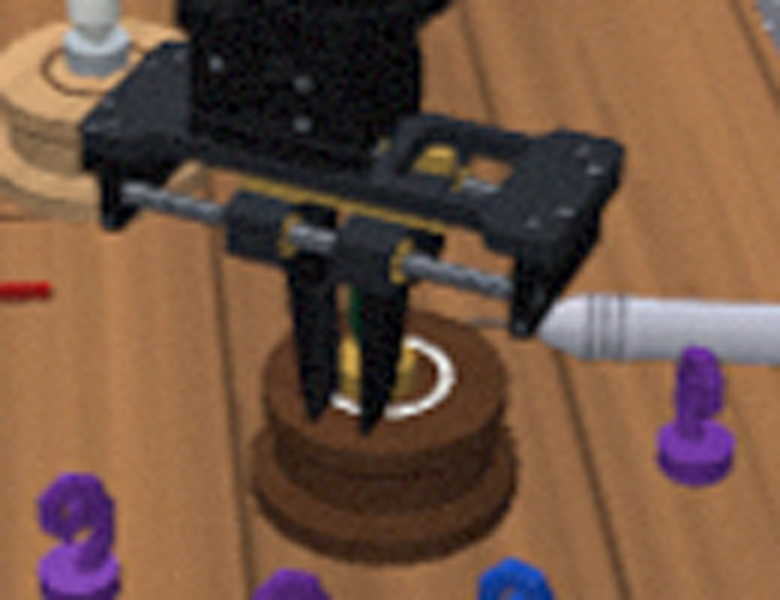

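The foot now nestles between the finger tips, spanning about x 335–418 in the crop, with the ring centred near x 386. Contact force is about 1.2 N. From the tool pose about 8 mm remain, so I'll push most of that, back away and measure.

Emit:
{"method": "carry_out", "body": {"series": [[0.001,0,0,0,0.17],[0.002,0,0,0,0.17],[0.003,0,0,0,0.17],[0.004,0,0,0,0.17],[0.005,0,0,0,0.17],[0.006,0,0,0,0.17],[0.006,0,0,0,0.17],[0.005,0,0,0,0.17],[0.002,0,0,0,0.17],[-0.005,0,0,0,0.17],[-0.02,0,0,0,0.17],[-0.04,0,0,0,0.17],[-0.05,0,-0.05,0,0.17],[-0.055,0,-0.1,0,0.17],[-0.055,0,-0.15,0,0.17],[-0.055,0,-0.15,0,0.17],[-0.055,0,-0.15,0,0.17]]}}

```text
t: 7.68
eef_pos: [555.1, -181.6, 394.1]
tcp_rot: [-3.141, 0.0, 1.038]
ft_force: [0.6, 0.4, -0.2]
opening: 0.171
grip_force: 0.0
```

```bash
python3 - <<'E'
from h import *
print(env.state()['eef_pos'])
a,_=snap('side'); print(measure('side',a)[:4]); b,_=snap('top')
A=cv2.resize(a[180:280,240:370],None,fx=6,fy=6,interpolation=cv2.INTER_CUBIC)[:,:,::-1]
cv2.imwrite('pics/s5.png',A)
E
```

```text
[ 555.0938204  -181.5724775   394.11452867]
(array([ 599.8617424 , -107.89112701]), array([ 599.03442383, -112.77226257]), 16.342039108276367, array([ 598.25348481, -112.24226397]))
```

View pics/s5.png

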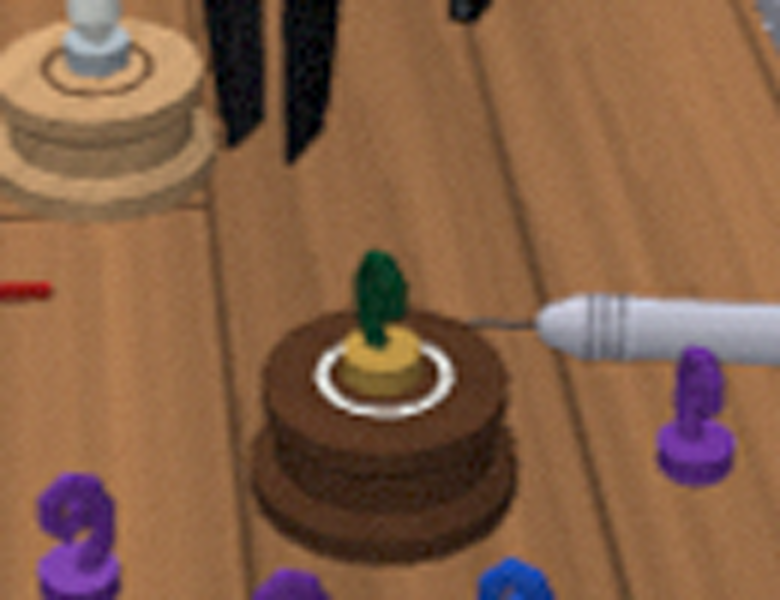

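The koru stands upright with its foot inside the ring: foot spans x 343–421 and its front edge is at y≈397, against the ring's x 315–455 and inner front at y≈408. It is still about 3–4 mm toward the camera, so I'll add one more gentle 3 mm tap. Then the arm moves well clear so the top view can verify.

Emit:
{"method": "carry_out", "body": {"series": [[0,0,0.05,0,0.17],[0.002,0,0.1,0,0.17],[0.005,0,0.14,0,0.17],[0.015,0,0.15,0,0.17],[0.035,0,0.15,0,0.17],[0.048,0,0.15,0,0.17],[0.054,0,0.15,0,0.17],[0.057,0,0.15,0,0.17],[0.059,0,0.15,0,0.17],[0.06,0,0.15,0,0.17],[0.061,0,0.15,0,0.17],[0.062,0,0.15,0,0.17],[0.063,0,0.15,0,0.17],[0.064,0,0.15,0,0.17],[0.064,0,0.15,0,0.17],[0.063,0,0.15,0,0.17],[0.058,0,0.15,0,0.17],[0.04,0,0.15,0,0.17],[0.015,0,0.15,0,0.17],[0.002,0,0.1,0,0.17]]}}

```text
t: 10.28
eef_pos: [555.4, -180.9, 292.5]
tcp_rot: [-3.135, 0.001, 1.037]
ft_force: [-0.5, -0.8, 1.0]
opening: 0.173
grip_force: 0.0
```

Emit:
{"method": "carry_out", "body": {"series": [[0,0,-0.05,0,0.17],[-0.03,0,-0.1,0,0.17],[-0.08,0,-0.11,0,0.17],[-0.13,0,-0.11,0,0.17],[-0.18,0,-0.11,0,0.17],[-0.23,0,-0.11,0,0.17],[-0.28,0,-0.11,0,0.17],[-0.33,0,-0.11,0,0.17],[-0.33,0,-0.11,0,0.17],[-0.33,0,-0.11,0,0.17]]}}

```text
t: 11.52
eef_pos: [388.7, -463.6, 404.6]
tcp_rot: [-3.141, -0.0, 1.038]
ft_force: [0.9, -0.3, 0.7]
opening: 0.167
grip_force: 0.0
```

```bash
python3 - <<'E'
from h import *
print(env.state()['eef_pos'])
a,_=snap('side'); b,_=snap('top')
for n,im in(('side',a),('top',b)):
    r,k,rad,f,_=measure(n,im); print(n,r,k,rad,f,f-r)
C=np.zeros((400,800,3),np.uint8)
C[:,:400]=cv2.resize(a[210:270,275:335],(400,400),interpolation=cv2.INTER_CUBIC);C[:,400:]=cv2.resize(b[177:237,295:355],(400,400),interpolation=cv2.INTER_CUBIC)
cv2.imwrite('pics/s6.png',C[:,:,::-1])
E
```

```text
[ 388.67523474 -463.61800803  404.58753843]
side [ 599.88520741 -107.8758256 ] [ 599.51586914 -114.98178101] 21.743131637573242 [ 599.51501166 -109.86975098] [-0.37019576 -1.99392538]
top [ 599.17888095 -106.1080154 ] [ 595.90759277 -106.89507294] 15.301218032836914 [ 597.75734185 -105.70061603] [-1.42153911  0.40739936]
```

View pics/s6.png

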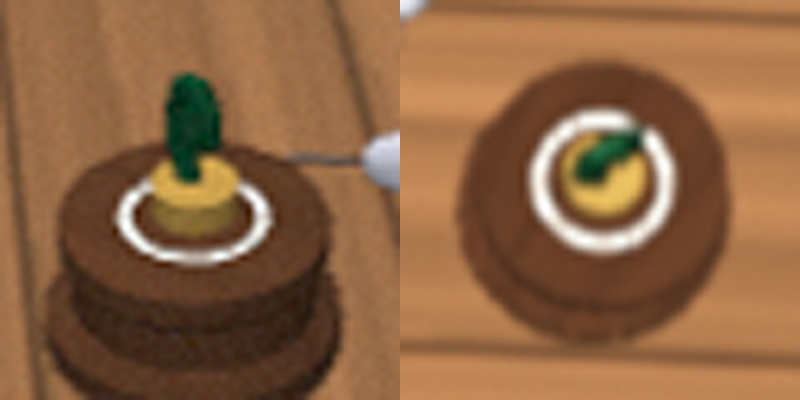

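Both views show the foot well inside the ring: the top crop has brass near (604,178) against ring centre (601,180). That puts the koru about 1–2 mm off centre, upright, with the arm clear.

```bash
python3 -c "
from h import *
print(env.job_done())"
```

```text
the job is handed in; nothing more can be done
None
```

The job is handed in: the koru stands upright inside the white ring, about 1–2 mm off centre by both cameras, with the arm clear and only the koru's foot touched; the hand-in returned no verdict.

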